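Build the crayfish shelter

ROBOT

A 7-joint arm with a two-finger parallel gripper is mounted at the origin on the work surface. World frame = base frame: x ahead of the robot, y to its left, z up, the work surface at z = 0. Lengths are in m, angles in rad, forces in N, time in s.
With the tool pointing down it reaches from about 0.425 to 0.875 m from the base axis. Payload 4.7 kg.
Tool frame: the origin (TCP) lies at the very end of the fingers, on their centre line; the grasp point (between the pads) lies behind it (ctrl.tcp_to_grasp is the y of the grasp point in the tool frame, in m); y points along the fingers, x is the direction in which the jaws open and shut, and the axes are right-handed (so a half turn about y gives the same grasp; the last joint's range is limited). The gripper opens to 87 mm and grips with 3 to 60 N. Pads are 19 mm wide; open, the fingers measure 117 mm over their backs; the gripper's body (75 mm by 190 mm) begins 51 mm behind the grasp point.
Start: joints at [-1.185, 0.321, -0.07, 1.45, 0.023, 1.371, -0.057], TCP at [0.236, 0.606, 0.223] pointing down, gripper open.
Joint ranges: [-2.86, 2.86], [-0.3, 2.09], [-1.38, 1.24], [0.06, 2.45], [-1.56, 4.7], [0.09, 2.05], [-2.69, 2.69]. Speed limits (rad/s): [2.57, 2.57, 3.14, 3.14, 3.14, 3.14, 3.14].

INTERFACE

Orientations are given as a rotation vector (axis times angle).
In Python, from bench import ctrl, get_image, workorder gives the robot as it stands.
- The arm moves only by the tool drive_tool, never from a script. Its argument "increments" is text: rows parted by semicolons, each of 5 numbers parted by spaces: the shift along the tool's x, y, z in mm, then the turn about the tool's y in degrees, then the closure in counts, from 0 (fully open) to 255 (shut). In form: tx ty tz yaw fingers; .... A call has 1 to 20 rows; each row shifts and turns the commanded pose from where the row before left it, along the tool's axes as they then stand; what a row does not reach is not made up. A row lasts 1/8 s, in which the tool goes at most 62.5 mm and 10.7 degrees, less where a joint would pass 70% of its speed; a pose out of reach is approached as far as the arm can. A call is refused whole if a number of a shift passes 62.5 or a number of a turn 10.7, either way. A call with a gripper value outside its range is refused whole. The fingers move at their own pace and stop on an object; "squeeze" is the grip in N (left out, the last holds). Time passes only in rows, so rows that do not move let the fingers close. It gives the time, the measured TCP pose, the force and the opening at its end, in the units of the state.
- ctrl.get_state(): the state, without advancing time (a new reading comes with each control period).
- get_image(name): name is "scene" or "top"; returns a dict with "img" (420x560x3 uint8, red, green, blue), "mtx" (3x3 intrinsics, pixels), "camera_from_world" (4x4, takes a point from world to camera coordinates). Camera axes: x right, y up, looking along -z (the intrinsics and any distortion apply to the point x, -y, -z); pixel columns grow to the right and rows downward; lengths in m; the calibration is good to about 2 mm. A picture is of the moment at which its call begins. There is no depth.
- workorder.close_job(): hands the job in, once; it reports no verdict.
The state is a dict: "time": time; "joint_positions": joint angles; "qd": joint speeds; "joint_torque": joint torques, N m; "position": TCP position; "tool_rot": TCP orientation; "ft_force": force on the tool from outside, world axes, zero at the start; "torque": the same for the moment, N m; "grip_width": opening from 0.0 (shut) to 1.0 (fully open).
Only numpy, scipy, OpenCV 4.12 (cv2) and the standard library are available. Lean on these libraries where they do the work, as an engineer would, in place of code of your own. Each camera call takes 0.05 s, during which the arm holds its last target.

TASK

Build the crayfish shelter in the shallow tub: first stand the two tall clay blocks upright, one in the middle of each white tile, then lay the long slate level across both blocks as a roof, centred and in line with them, and last set the flat round pebble on the middle of the slate to weigh it down. Set each piece down rather than dropping it, and leave the low clay block, the short slate and the feed jar where they are.

Things in the scene. Friction and masses are not known exactly. Their poses are not given: they have to be found in the camera images.
- tub: Shallow clear plastic tub, fixed, 250 x 260 mm (x, y) outside, sandy floor 4 mm thick, walls 4 mm thick rising to 32 mm above the bench with a blue rim. Origin at the centre of its underside.
- tile1_top (a point): White square ceramic tile, 60 x 60 x 6 mm, fixed on the floor of the tub; this point is the centre of its top face, 10 mm above the bench. One of two alike, their centres 86 to 110 mm apart.
- tile2_top (a point): White square ceramic tile, 60 x 60 x 6 mm, fixed on the floor of the tub; this point is the centre of its top face, 10 mm above the bench. One of two alike, their centres 86 to 110 mm apart.
- block1_center (a point): Fired-clay block, 40 x 40 mm in plan and 50 mm tall (z), standing on the grey mat (top of mat 3 mm above the bench); one of two alike, about 0.16 kg. Origin at its centre, 25 mm above its underside; x and y are square to its sides.
- block2_center (a point): Fired-clay block, 40 x 40 mm in plan and 50 mm tall (z), standing on the grey mat (top of mat 3 mm above the bench); one of two alike, about 0.16 kg. Origin at its centre, 25 mm above its underside; x and y are square to its sides.
- stub_center (a point): Low oblong clay block, 36 x 56 mm in plan (x, y) and only 22 mm tall, on the mat; not needed, to be left alone. Origin at its centre.
- slate_center (a point): Flat slate strip, 170 mm long (its x axis), 56 mm wide (its y axis), 10 mm thick, dark grey, lying flat on the grey mat; origin at its centre, 5 mm above its underside. The long one of two, about 0.26 kg; it is the roof.
- chip_center (a point): Flat slate strip, 80 mm long (its x axis), 56 mm wide (its y axis), 10 mm thick, dark grey, lying flat on the grey mat; origin at its centre, 5 mm above its underside. The short one of two; too short for the roof, to be left alone.
- pebble_center (a point): Flat round grey pebble, 50 mm across and 22 mm thick, with rounded rims (sides upright from 6 to 16 mm above its underside), lying flat on the mat, about 0.1 kg. Origin at its centre, 11 mm above its underside.
- feed_center (a point): Feed jar, 56 mm across and 75 mm tall, standing on the bench beyond the tub and the mat; to be left alone. Origin at its centre, 37 mm up.
Things that resemble listed ones, but are neither listed nor needed, are in the scene too. What is shaped like the part that bears block2_center but black or green is not meant.

How it is judged:
On the way, in this order (a step that is already met when the one before it is completed fails the run):
1. one tall block stands upright on a tile (((horizontal distance between block1_center and tile1_top below 0.012 m and height (world z) of block1_center between 0.031 and 0.039 m and angle between block1_center's own z axis and vertical below 0.07 rad) or (horizontal distance between block1_center and tile2_top below 0.012 m and height (world z) of block1_center between 0.031 and 0.039 m and angle between block1_center's own z axis and vertical below 0.07 rad) or (horizontal distance between block2_center and tile1_top below 0.012 m and height (world z) of block2_center between 0.031 and 0.039 m and angle between block2_center's own z axis and vertical below 0.07 rad) or (horizontal distance between block2_center and tile2_top below 0.012 m and height (world z) of block2_center between 0.031 and 0.039 m and angle between block2_center's own z axis and vertical below 0.07 rad))), for 0.2 s.
2. both tall blocks stand upright, one on each tile ((((horizontal distance between block1_center and tile1_top below 0.012 m and height (world z) of block1_center between 0.031 and 0.039 m and angle between block1_center's own z axis and vertical below 0.07 rad) and (horizontal distance between block2_center and tile2_top below 0.012 m and height (world z) of block2_center between 0.031 and 0.039 m and angle between block2_center's own z axis and vertical below 0.07 rad)) or ((horizontal distance between block1_center and tile2_top below 0.012 m and height (world z) of block1_center between 0.031 and 0.039 m and angle between block1_center's own z axis and vertical below 0.07 rad) and (horizontal distance between block2_center and tile1_top below 0.012 m and height (world z) of block2_center between 0.031 and 0.039 m and angle between block2_center's own z axis and vertical below 0.07 rad)))), for 0.2 s.
3. the long slate lies level across both blocks ((((horizontal distance between block1_center and tile1_top below 0.012 m and height (world z) of block1_center between 0.031 and 0.039 m and angle between block1_center's own z axis and vertical below 0.07 rad) and (horizontal distance between block2_center and tile2_top below 0.012 m and height (world z) of block2_center between 0.031 and 0.039 m and angle between block2_center's own z axis and vertical below 0.07 rad)) or ((horizontal distance between block1_center and tile2_top below 0.012 m and height (world z) of block1_center between 0.031 and 0.039 m and angle between block1_center's own z axis and vertical below 0.07 rad) and (horizontal distance between block2_center and tile1_top below 0.012 m and height (world z) of block2_center between 0.031 and 0.039 m and angle between block2_center's own z axis and vertical below 0.07 rad))) and height (world z) of slate_center between 0.061 and 0.069 m and angle between slate_center's own z axis and vertical below 0.06 rad and x of block1_center in the frame of slate_center between -0.072 and 0.072 m and y of block1_center in the frame of slate_center between -0.018 and 0.018 m and x of block2_center in the frame of slate_center between -0.072 and 0.072 m and y of block2_center in the frame of slate_center between -0.018 and 0.018 m), for 0.2 s.
4. the pebble lies on the middle of the slate (all of step 3 and height (world z) of pebble_center between 0.077 and 0.085 m and horizontal distance between pebble_center and slate_center below 0.015 m and angle between pebble_center's own z axis and vertical below 0.1 rad), for 0.2 s.
At the end, for the whole second after the job is handed in: One tall block upright on each tile, within 12 mm of its centre; the long slate level on both, each block within 18 mm of its centre line and 72 mm of its middle; the pebble flat on the slate within 15 mm of its middle; all released and at rest (all of step 4 and linear speed of each of block1, block2, slate, pebble below 0.02 m/s); the robot touches nothing.
It fails at once if the low block, the short slate or the feed jar moved more than 20 mm (distance of any of stub_center, chip_center, feed_center from where it was at the start of the episode above 0.02 m).
It fails at once if a piece was dropped from more than about 2 cm (it falls free of the fingers faster than 0.65 m/s) ((linear speed of block1 above 0.65 m/s and contact force between the fingers and block1 below 0.01 N) or (linear speed of block2 above 0.65 m/s and contact force between the fingers and block2 below 0.01 N) or (linear speed of slate above 0.65 m/s and contact force between the fingers and slate below 0.01 N) or (linear speed of pebble above 0.65 m/s and contact force between the fingers and pebble below 0.01 N)).
It also fails if it takes over 112 s, if anything falls off the work surface, if the arm or the gripper's body presses on something with over 40 N, if the wrist force passes 120 N, or if a joint passes its speed limit or range.

## Working session

There is one attempt and no reset: what is moved stays moved. The work goes in short steps, Python scripts to look and compute and a tool call to move; the robot and the scene stay as the last step left them, time stands still between calls to the robot, and variables do not carry over. Pictures are saved under pics/ and viewed, and the job is handed in when it is done.

Besides the shell and the picture viewer there is one more tool, called after "Request:" by a JSON object that holds its "name" and its "arguments". drive_tool: Moves the arm, as the interface text tells. Its arguments: {"type":"object","properties":{"increments":{"type":"string"},"squeeze":{"type":"number"}},"required":["increments"]}

```bash
mkdir -p pics; ls; python3 - <<'E'
from bench import ctrl,get_image
import cv2,numpy as np
s=ctrl.get_state()
for k,v in s.items(): print(k,np.round(v,4))
print(ctrl.tcp_to_grasp)
for n in("scene","top"):
    d=get_image(n); cv2.imwrite(f"pics/{n}0.png",cv2.cvtColor(d["img"],cv2.COLOR_RGB2BGR)); print(n,d["mtx"],d["camera_from_world"], d.keys())
E
```

```text
pics
time 0.0
joint_positions [-1.1849  0.3218 -0.0701  1.4517  0.0226  1.3708 -0.0569]
qd [ 0.0002  0.0003 -0.0023  0.0007  0.0007 -0.0002  0.0001]
joint_torque [ 4.00000e-04 -4.91282e+01 -4.04000e-01 -3.12522e+01 -6.42000e-02
  4.38000e-02  2.00000e-04]
position [0.236  0.605  0.2215]
tool_rot [-1.3636 -0.93    0.9325]
ft_force [0.9548 0.3915 0.0708]
torque [ 0.0387 -0.0317 -0.0584]
grip_width 1.0033
-0.0187
scene [[541.91116752   0.         279.54994854]
 [  0.         541.91116752 199.67180132]
 [  0.           0.           1.        ]] [[ 0.47240358  0.88132351 -0.01018472 -0.21124967]
 [-0.70379042  0.38414878  0.59758578  0.37522081]
 [ 0.53057885 -0.27513375  0.8017403  -1.49308834]
 [ 0.          0.          0.          1.        ]] dict_keys(['img', 'mtx', 'camera_from_world'])
top [[491.71514336   0.         280.75857549]
 [  0.         491.71514336 218.33975087]
 [  0.           0.           1.        ]] [[-0.01319226 -0.99981026  0.01433183 -0.06088755]
 [ 0.98796288 -0.01082395  0.15431201 -0.54835591]
 [-0.1541276   0.01619504  0.98791822 -1.11515207]
 [ 0.          0.          0.          1.        ]] dict_keys(['img', 'mtx', 'camera_from_world'])
```

View pics/scene0.png

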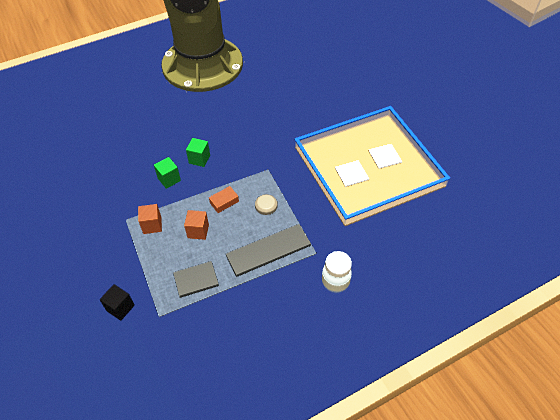

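View pics/top0.png

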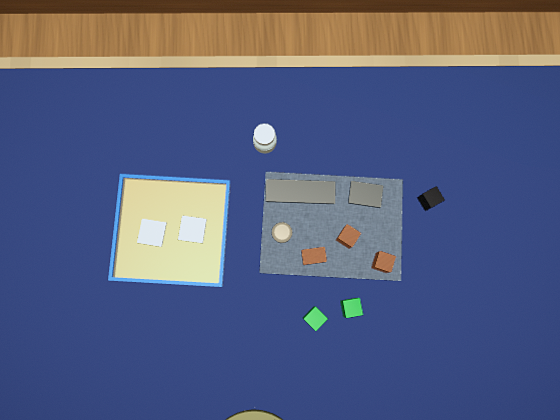

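```bash
python3 - <<'E'
import cv2
a=cv2.imread("pics/top0.png"); b=cv2.imread("pics/scene0.png")
cv2.imwrite("pics/t_mat.png",cv2.resize(a[165:290,255:410],None,fx=4.8,fy=4.8,interpolation=cv2.INTER_CUBIC))
cv2.imwrite("pics/s_mat.png",cv2.resize(b[165:320,120:320],None,fx=3.8,fy=3.8,interpolation=cv2.INTER_CUBIC))
cv2.imwrite("pics/t_tub.png",cv2.resize(a[170:290,100:235],None,fx=4.5,fy=4.5,interpolation=cv2.INTER_CUBIC))
E
```

```text
(no output)
```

View pics/t_mat.png

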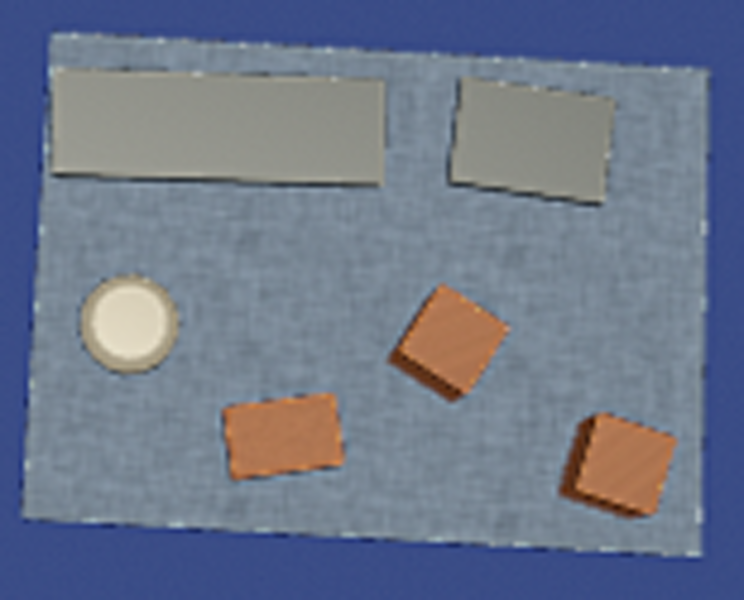

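View pics/s_mat.png

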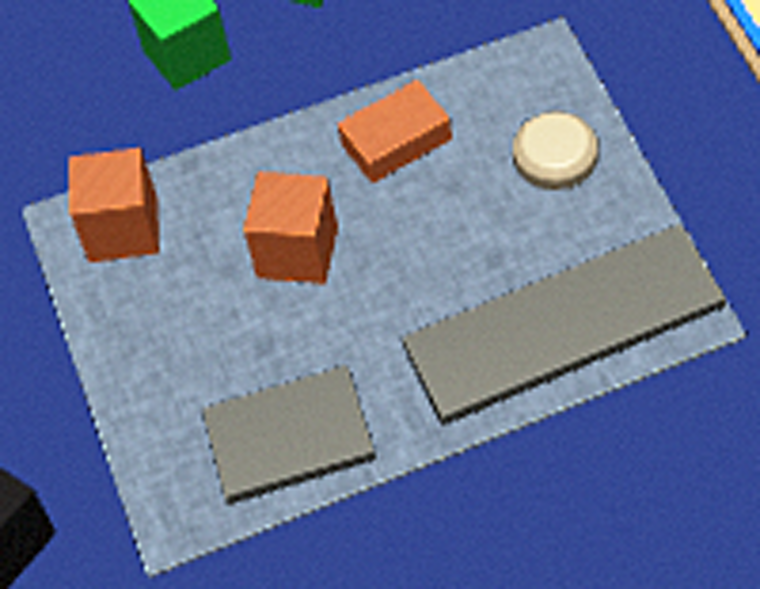

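View pics/t_tub.png

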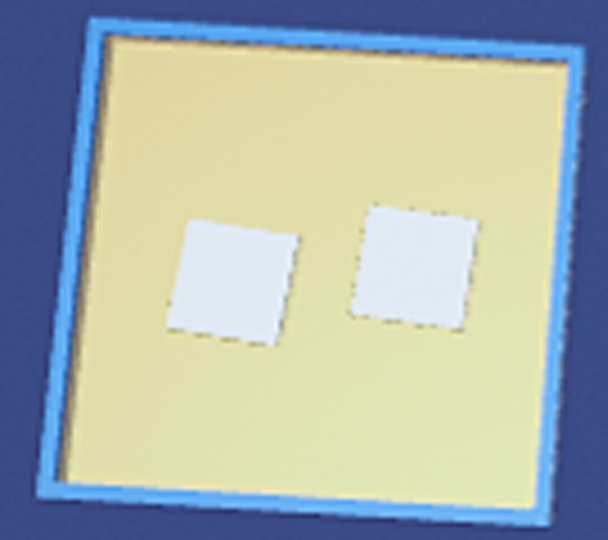

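```bash
cat > vis.py <<'E'
import cv2,numpy as np
from scipy.optimize import minimize
from scipy.spatial.transform import Rotation as R
def proj(P,d):
    M=d["camera_from_world"]; c=P@M[:3,:3].T+M[:3,3]
    return np.stack([d["mtx"][0,0]*c[:,0]/-c[:,2]+d["mtx"][0,2], d["mtx"][1,1]*(-c[:,1])/-c[:,2]+d["mtx"][1,2]],1)
def unproj(uv,z,d):
    M=d["camera_from_world"]; Rm=M[:3,:3]; o=-Rm.T@M[:3,3]
    K=d["mtx"]; r=Rm.T@np.array([(uv[0]-K[0,2])/K[0,0],-(uv[1]-K[1,2])/K[1,1],-1.])
    return o+r*(z-o[2])/r[2]
def pts(x,y,yaw,z0,shape):
    if shape[0]=='box':
        l,w,h=shape[1:]; B=np.array([[sx*l/2,sy*w/2,z0+sz*h] for sx in(-1,1) for sy in(-1,1) for sz in(0,1)])
    else:
        t=np.linspace(0,2*np.pi,40,endpoint=False)
        B=np.concatenate([np.stack([r*np.cos(t),r*np.sin(t),0*t+z0+z],1) for r,z in shape[1]])
    c,s=np.cos(yaw),np.sin(yaw)
    return B@np.array([[c,s,0],[-s,c,0],[0,0,1]])+[x,y,0]
S=4
def sil(P,d,bb):
    uv=proj(P,d); h=cv2.convexHull(uv.astype(np.float32))[:,0]
    x0,y0,x1,y1=bb; m=np.zeros(((y1-y0)*S,(x1-x0)*S),np.uint8)
    q=((h-[x0,y0]+0.5)*S-0.5)
    cv2.fillConvexPoly(m,np.round(q*16).astype(np.int32),255,shift=4)
    return cv2.resize(m,(x1-x0,y1-y0),interpolation=cv2.INTER_AREA)/255.
def comp(mask,uv):
    n,l,st,ce=cv2.connectedComponentsWithStats(mask.astype(np.uint8),connectivity=4)
    ok=[i for i in range(1,n) if st[i,4]>40]
    i=min(ok,key=lambda i:np.hypot(*(ce[i]-uv))); return l==i
def fit(masks,ds,p0,z0,shape):
    bbs=[]
    for m in masks:
        ys,xs=np.nonzero(m); bbs.append((max(xs.min()-8,0),max(ys.min()-8,0),min(xs.max()+9,560),min(ys.max()+9,420)))
    def f(p):
        P=pts(p[0]/1000,p[1]/1000,p[2]/50,z0,shape)
        return sum(((sil(P,d,b)-m[b[1]:b[3],b[0]:b[2]])**2).sum() for d,b,m in zip(ds,bbs,masks))
    best=None
    for k in range(4 if shape[0]=='box' else 1):
        s0=np.array([p0[0]*1000,p0[1]*1000,(p0[2]+k*np.pi/4)*50])
        r=minimize(f,s0,method='Nelder-Mead',options=dict(initial_simplex=[s0,s0+[6,0,0],s0+[0,6,0],s0+[0,0,10]],xatol=.05,fatol=.05))
        if best is None or r.fun<best.fun: best=r
    return np.array([best.x[0]/1000,best.x[1]/1000,best.x[2]/50]),best.fun
def masks(im):
    I=im.astype(int); r,g,b=I[...,0],I[...,1],I[...,2]
    return dict(clay=(r>1.4*g)&(r>1.5*b)&(r>50), warm=(r>=b+3)&(r<1.3*b), white=(b>205)&(r>205), slate=(r>=b-2)&(g<190)&(r<1.3*b),peb=(r>b+12))
BLK=('box',.04,.04,.05);SL=('box',.17,.056,.01);CH=('box',.08,.056,.01);ST=('box',.036,.056,.022);TI=('box',.06,.06,.006)
PE=('rev',[(.019,0),(.025,.006),(.025,.016),(.019,.022)])
E
cat > loc.py <<'E'
from vis import *
from bench import get_image
ds=[get_image("top"),get_image("scene")]
mk=[masks(d["img"]) for d in ds]
T=[('blockA','clay',(349,236),.003,BLK),('blockB','clay',(384,262),.003,BLK),('stub','clay',(314,256),.003,ST),('slate','slate',(300,191),.003,SL),('chip','slate',(365,194),.003,CH),('pebble','peb',(282,232),.003,PE),('tileL','white',(152,233),.004,TI),('tileR','white',(193,230),.004,TI)]
for n,c,uv,z0,sh in T:
    w=unproj(uv,.02,ds[0]); ms=[]
    for d,m in zip(ds,mk): ms.append(comp(m[c],proj(w[None],d)[0]))
    for idx in([0,1],[0],[1]):
        p,f=fit([ms[i] for i in idx],[ds[i] for i in idx],[w[0],w[1],0.],z0,sh)
        print(n,idx,np.round(p[:2]*1000,1),np.round(np.degrees(p[2]),1),'cost',round(f,1),'area',[int(ms[i].sum()) for i in idx])
E
python3 loc.py
```

```text
blockA [0, 1] [ 504.9 -228.5] 57.5 cost 85.9 area [327, 601]
blockA [0] [ 505.2 -226.1] -37.4 cost 31.5 area [327]
blockA [1] [ 505.6 -229.5] 60.0 cost 33.5 area [601]
blockB [0, 1] [ 443.5 -310.2] 73.1 cost 81.4 area [358, 589]
blockB [0] [ 443.4 -308.5] 71.8 cost 40.5 area [358]
blockB [1] [ 444.1 -310.8] -15.8 cost 28.3 area [589]
stub [0, 1] [ 461.6 -146.9] 6.6 cost 85.7 area [348, 461]
stub [0] [ 461.3 -144.9] 187.4 cost 27.9 area [348]
stub [1] [ 462.3 -147.8] 5.3 cost 43.8 area [461]
slate [0, 1] [ 619.8 -117.9] 87.4 cost 253.7 area [1523, 1953]
slate [0] [ 620.5 -116.2] 87.9 cost 84.6 area [1523]
slate [1] [ 619.8 -119.5] 87.4 cost 140.3 area [1953]
chip [0, 1] [ 611.2 -278.3] 80.8 cost 144.4 area [714, 1016]
chip [0] [ 612.4 -276.5] 80.8 cost 52.6 area [714]
chip [1] [ 610.8 -279.2] 80.9 cost 73.0 area [1016]
pebble [0, 1] [518.9 -71.1] 2.4 cost 64.7 area [322, 361]
pebble [0] [518.8 -69.4] 5.5 cost 20.9 area [322]
pebble [1] [519.  -73.1] 8.1 cost 25.9 area [361]
tileL [0, 1] [522.4 243.2] 79.9 cost 83.4 area [612, 511]
tileL [0] [523.1 244.9] -9.9 cost 25.6 area [612]
tileL [1] [522.  241.2] 79.7 cost 35.2 area [511]
tileR [0, 1] [529.3 146.1] 81.2 cost 81.4 area [607, 546]
tileR [0] [529.8 147.4] -8.6 cost 21.4 area [607]
tileR [1] [528.9 144.4] 81.9 cost 34.6 area [546]
```

```bash
cat > st.py <<'E'
from vis import *
from bench import ctrl
import sys
s=ctrl.get_state(); Rm=R.from_rotvec(s["tool_rot"]).as_matrix(); p=np.array(s["position"])
print('t',round(s["time"],2),'p',np.round(p*1000,1),'grip',round(float(s["grip_width"]),3),'F',np.round(s["ft_force"],1))
print('q',np.round(s["joint_positions"],2)); 
jy=np.degrees(np.arctan2(Rm[1,0],Rm[0,0])); print('jaw yaw',round(jy,1),'down',np.round(Rm[:,1],3),'x',np.round(Rm[:,0],3),'z',np.round(Rm[:,2],3))
def plan(x,y,z,yaw=None):
    d=Rm.T@(np.array([x,y,z])/1000-p)*1000
    print('to',(x,y,z),'tool shift mm',np.round(d,1), end=' ')
    if yaw is not None:
        dy=(yaw-jy+90)%180-90   # world yaw change; turn about tool y(down) = -dy
        print('turn about y deg',round(-dy,1),'then norm',end='')
    print()
a=[float(v) for v in sys.argv[1:]]
if a: plan(*a)
E
python3 st.py 444 -310 120 -17; python3 st.py 505 -228 120 -32
```

```text
t 0.2 p [236.1 605.3 221.9] grip 1.0 F [ 0.8  0.4 -0.2]
q [-1.18  0.32 -0.07  1.45  0.02  1.37 -0.06]
jaw yaw 68.7 down [-0.    -0.001 -1.   ] x [ 0.363  0.932 -0.001] z [-0.932  0.363 -0.   ]
to (444.0, -310.0, 120.0) tool shift mm [-777.1  102.8 -526.2] turn about y deg 85.7 then norm
t 0.2 p [236.1 605.3 221.9] grip 1.0 F [ 0.8  0.4 -0.2]
q [-1.18  0.32 -0.07  1.45  0.02  1.37 -0.06]
jaw yaw 68.7 down [-0.    -0.001 -1.   ] x [ 0.363  0.932 -0.001] z [-0.932  0.363 -0.   ]
to (505.0, -228.0, 120.0) tool shift mm [-678.6  102.7 -553.2] turn about y deg -79.3 then norm
```

Request:
{"name": "drive_tool", "arguments": {"increments": "0 0 0 9.8 0; 0 0 0 9.8 0; 0 0 0 9.8 0; 0 0 0 9.8 0; 0 0 0 9.8 0; 0 0 0 9.8 0; 0 0 0 9.9 0; 26 0 -40 0 0; 26 0 -45 0 0; 26 0 -45 0 0; 26 0 -45 0 0; 26 0 -45 0 0; 26 0 -45 0 0; 26 0 -45 0 0; 26 0 -45 0 0; 26 0 -45 0 0; 26 0 -45 0 0; 0 0 0 0 0; 0 0 0 0 0"}}

```text
time: 2.58
position: [0.4958, 0.161, 0.2224]
tool_rot: [-1.57, 0.0, 0.0]
ft_force: [0.5, 0.9, 0.2]
grip_width: 0.998
```

Request:
{"name": "drive_tool", "arguments": {"increments": "1 5 -40 0 0; 1 5 -45 0 0; 1 5 -45 0 0; 1 5 -45 0 0; 1 5 -45 0 0; 1 5 -45 0 0; 1 5 -45 0 0; 1 5 -45 0 0; 1 5 -34 0 0; 0 0 0 8 0; 0 0 0 8 0; 0 0 0 8 0; 0 0 0 8 0; 0 0 0 0 0; 0 0 0 0 0"}}

```text
time: 4.45
position: [0.5055, -0.2273, 0.1774]
tool_rot: [-1.526, 0.435, -0.434]
ft_force: [0.5, 1.3, 0.3]
grip_width: 0.998
```

```bash
python3 st.py 505 -228.5 13 -32; python3 - <<'E'
from bench import get_image
import cv2
for n in("scene","top"):
    d=get_image(n); cv2.imwrite(f"pics/{n}1.png",cv2.cvtColor(d["img"],cv2.COLOR_RGB2BGR))
E
```

```text
t 4.45 p [ 505.5 -227.3  177.4] grip 0.998 F [0.5 1.3 0.3]
q [-0.42  0.19  0.9   1.78 -0.16  1.25 -0.04]
jaw yaw -31.8 down [-0.     0.001 -1.   ] x [ 0.85  -0.526 -0.   ] z [0.526 0.85  0.   ]
to (505.0, -228.5, 13.0) tool shift mm [  0.3 164.4  -1.4] turn about y deg 0.2 then norm
```

View pics/scene1.png

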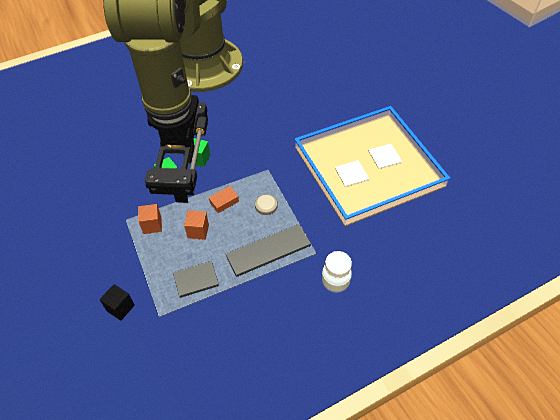

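View pics/top1.png

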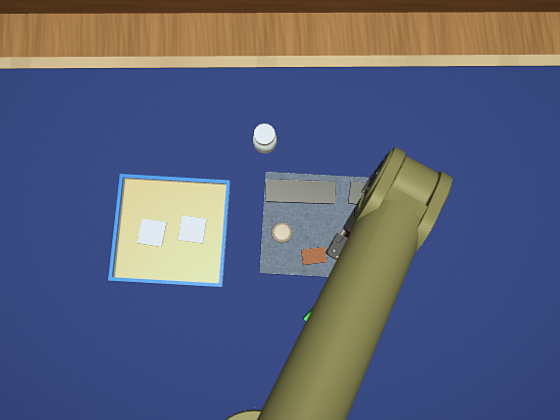

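Request:
{"name": "drive_tool", "arguments": {"increments": "0 0 -1.4 0 0; 0 20 0 0 0; 0 30 0 0 0; 0 30 0 0 0; 0 30 0 0 0; 0 20 0 0 0; 0 0 0 0 0"}}

```text
time: 5.42
position: [0.5028, -0.2293, 0.0457]
tool_rot: [-1.527, 0.441, -0.435]
ft_force: [0.5, -0.0, 0.3]
grip_width: 0.996
```

```bash
python3 st.py 505 -228.5 13 -32; python3 - <<'E'
from bench import get_image
import cv2
for n in("scene",):
    d=get_image(n); a=cv2.cvtColor(d["img"],cv2.COLOR_RGB2BGR); cv2.imwrite(f"pics/{n}2.png",cv2.resize(a[130:320,100:330],None,fx=3.2,fy=3.2,interpolation=cv2.INTER_CUBIC))
E
```

```text
t 5.42 p [ 502.8 -229.3   45.7] grip 0.996 F [ 0.5 -0.   0.3]
q [-0.34  0.36  0.84  1.91 -0.32  1.01  0.08]
jaw yaw -32.0 down [-0.004  0.    -1.   ] x [ 0.848 -0.53  -0.003] z [ 0.53   0.848 -0.002]
to (505.0, -228.5, 13.0) tool shift mm [ 1.5 32.7  1.8] turn about y deg -0.0 then norm
```

View pics/scene2.png

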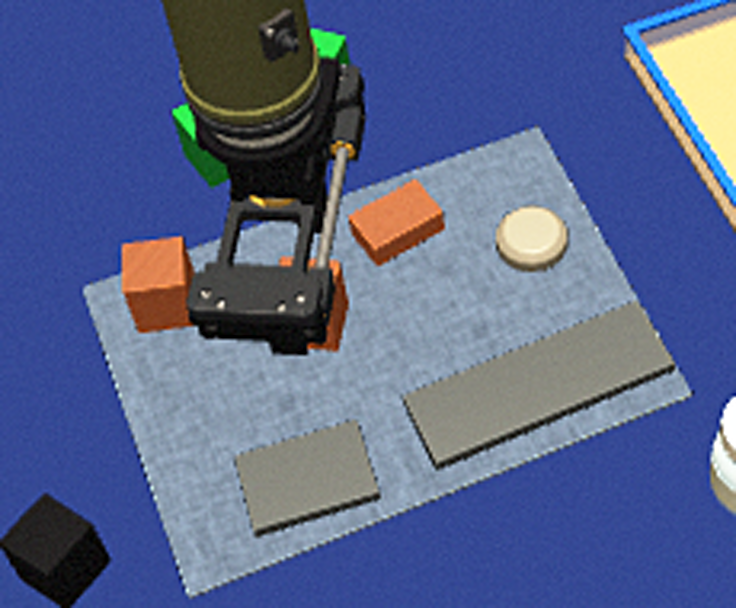

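Request:
{"name": "drive_tool", "arguments": {"increments": "1.5 10 1.8 0 0; 0 10 0 0 0; 0 8 0 0 0; 0 4 0 0 0; 0 0 0 0 0"}}

```text
time: 6.1
position: [0.5064, -0.2289, 0.0153]
tool_rot: [-1.526, 0.438, -0.437]
ft_force: [-0.3, -0.9, 0.0]
grip_width: 1.004
```

Request:
{"name": "drive_tool", "arguments": {"increments": "0 0 0 0 60; 0 0 0 0 90; 0 0 0 0 120; 0 0 0 0 160; 0 0 0 0 200; 0 0 0 0 200; 0 0 0 0 200; 0 0 0 0 200", "squeeze": 20}}

```text
time: 7.1
position: [0.5064, -0.2288, 0.0155]
tool_rot: [-1.526, 0.438, -0.437]
ft_force: [-1.4, 0.2, 1.5]
grip_width: 0.462
```

Request:
{"name": "drive_tool", "arguments": {"increments": "0 -8 0 0 200; 0 -15 0 0 200; 0 -25 0 0 200; 0 -30 0 0 200; 0 -30 0 0 200; 0 -20 0 0 200; 0 -10 0 -6 200; 0 0 0 -8 200; 0 0 0 -8 200; 0 0 0 -8 200; 0 0 0 -6 200; 0 0 0 0 200; 0 0 0 0 200"}}

```text
time: 8.72
position: [0.5066, -0.2289, 0.1537]
tool_rot: [-1.57, -0.053, 0.053]
ft_force: [-0.1, -0.1, -2.0]
grip_width: 0.461
```

```bash
python3 st.py 522.4 243.2 70 4.1
```

```text
t 8.72 p [ 506.6 -228.9  153.7] grip 0.461 F [-0.1 -0.1 -2. ]
q [-0.34  0.21  0.81  1.8  -0.16  1.2   0.59]
jaw yaw 3.9 down [ 0.  0. -1.] x [0.998 0.068 0.   ] z [-0.068  0.998  0.   ]
to (522.4, 243.2, 70.0) tool shift mm [ 47.8  83.7 469.9] turn about y deg -0.2 then norm
```

Request:
{"name": "drive_tool", "arguments": {"increments": "2 0 20 0 200; 4 0 35 0 200; 4 0 40 0 200; 4 0 42 0 200; 4 0 42 0 200; 4 0 42 0 200; 4 0 42 0 200; 4 0 42 0 200; 4 0 42 0 200; 4 0 42 0 200; 4 0 36 0 200; 4 0 27 0 200; 2 0 18 0 200; 0 20 0 0 200; 0 30 0 0 200; 0 24 0 0 200; 0 10 0 0 200; 0 0 0 0 200; 0 0 0 0 200"}}

```text
time: 11.1
position: [0.5227, 0.2435, 0.0707]
tool_rot: [-1.569, -0.056, 0.053]
ft_force: [0.6, -0.5, -1.9]
grip_width: 0.455
```

```bash
python3 st.py 522.4 243.2 22.5 4.1;  python3 - <<'E'
from bench import get_image
import cv2
for n in("scene",):
    d=get_image(n); a=cv2.cvtColor(d["img"],cv2.COLOR_RGB2BGR); cv2.imwrite(f"pics/{n}3.png",cv2.resize(a[60:260,270:470],None,fx=3,fy=3,interpolation=cv2.INTER_CUBIC))
E
```

```text
t 11.1 p [522.7 243.5  70.7] grip 0.455 F [ 0.6 -0.5 -1.9]
q [-0.87  0.3   0.46  1.83 -0.15  1.04 -0.29]
jaw yaw 4.0 down [ 0.002  0.001 -1.   ] x [0.998 0.069 0.002] z [-0.069  0.998  0.001]
to (522.4, 243.2, 22.5) tool shift mm [-0.4 48.2 -0.3] turn about y deg -0.1 then norm
```

View pics/scene3.png

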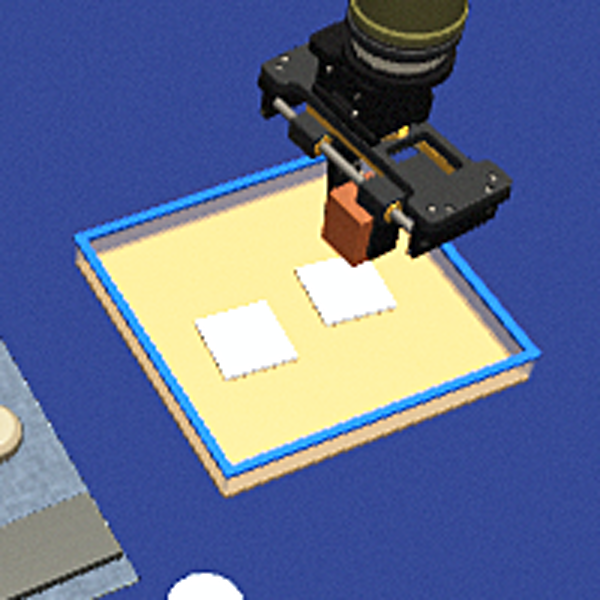

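Request:
{"name": "drive_tool", "arguments": {"increments": "0 15 0 0 200; 0 15 0 0 200; 0 8 0 0 200; 0 4 0 0 200; 0 2 0 0 200; 0 0 0 0 200; 0 0 0 0 200"}}

```text
time: 12.02
position: [0.5221, 0.2435, 0.026]
tool_rot: [-1.57, -0.055, 0.054]
ft_force: [-0.3, 1.2, -2.0]
grip_width: 0.458
```

Request:
{"name": "drive_tool", "arguments": {"increments": "0 1 0 0 200; 0 1 0 0 200; 0 1 0 0 200; 0 0 0 0 200"}}

```text
time: 12.52
position: [0.5217, 0.2434, 0.0225]
tool_rot: [-1.57, -0.055, 0.055]
ft_force: [-0.6, 0.3, -2.1]
grip_width: 0.463
```

Request:
{"name": "drive_tool", "arguments": {"increments": "0 0.5 0 0 200; 0 0.5 0 0 200; 0 0 0 0 200"}}

```text
time: 12.9
position: [0.5218, 0.2434, 0.0225]
tool_rot: [-1.57, -0.055, 0.055]
ft_force: [-1.9, -1.0, 5.5]
grip_width: 0.457
```

Contact felt (force rose by 7 N). Release gradually and rise.

Request:
{"name": "drive_tool", "arguments": {"increments": "0 0 0 0 120; 0 0 0 0 105; 0 0 0 0 80; 0 0 0 0 40; 0 0 0 0 0; 0 0 0 0 0; 0 0 0 0 0; 0 -10 0 0 0; 0 -25 0 0 0; 0 -30 0 0 0; 0 -30 0 0 0; 0 -30 0 0 0; 0 -10 0 0 0; 0 0 0 0 0"}}

```text
time: 14.65
position: [0.522, 0.2435, 0.157]
tool_rot: [-1.569, -0.056, 0.054]
ft_force: [-0.5, -0.2, -1.0]
grip_width: 1.003
```

```bash
python3 st.py 443.5 -310.2 155 -16.8
```

```text
t 14.65 p [522.  243.5 157. ] grip 1.003 F [-0.5 -0.2 -1. ]
q [-0.9   0.21  0.47  1.74 -0.1   1.21 -0.33]
jaw yaw 4.0 down [ 0.001  0.001 -1.   ] x [0.998 0.07  0.001] z [-0.07   0.998  0.001]
to (443.5, -310.2, 155.0) tool shift mm [-116.9    1.5 -546.9] turn about y deg 20.8 then norm
```

Request:
{"name": "drive_tool", "arguments": {"increments": "-4 0 -20 0 0; -8 0 -36 0 0; -9 0 -44 0 0; -10 0 -45 0 0; -10 0 -45 0 0; -10 0 -45 0 0; -10 0 -45 0 0; -10 0 -45 0 0; -10 0 -45 0 0; -10 0 -45 0 0; -9 0 -44 0 0; -7 0 -38 0 0; -6 0 -30 0 0; -4 0 -20 0 0; 0 0 0 7 0; 0 0 0 7 0; 0 0 0 6.8 0; 0 0 0 0 0; 0 0 0 0 0"}}

```text
time: 17.02
position: [0.4421, -0.3106, 0.1559]
tool_rot: [-1.558, 0.23, -0.228]
ft_force: [-0.7, 0.6, -0.2]
grip_width: 0.999
```

```bash
python3 st.py 443.5 -310.2 15 -16.8
```

```text
t 17.02 p [ 442.1 -310.6  155.9] grip 0.999 F [-0.7  0.6 -0.2]
q [-0.34  0.2   1.01  1.84 -0.18  1.2   0.44]
jaw yaw -16.7 down [-0.001  0.001 -1.   ] x [ 0.958 -0.288 -0.001] z [0.288 0.958 0.   ]
to (443.5, -310.2, 15.0) tool shift mm [  1.4 140.9   0.8] turn about y deg 0.1 then norm
```

Request:
{"name": "drive_tool", "arguments": {"increments": "1.4 10 0.8 0 0; 0 25 0 0 0; 0 30 0 0 0; 0 30 0 0 0; 0 20 0 0 0; 0 12 0 0 0; 0 8 0 0 0; 0 5 0 0 0; 0 0 0 0 0; 0 0 0 0 0"}}

```text
time: 18.27
position: [0.4452, -0.3103, 0.0171]
tool_rot: [-1.559, 0.229, -0.231]
ft_force: [-0.5, -0.1, -0.5]
grip_width: 1.0
```

```bash
python3 st.py 443.5 -310.2 15 -16.8;  python3 - <<'E'
from bench import get_image
import cv2
for n in("scene",):
    d=get_image(n); a=cv2.cvtColor(d["img"],cv2.COLOR_RGB2BGR); cv2.imwrite(f"pics/{n}4.png",cv2.resize(a[80:330,90:470],None,fx=2,fy=2,interpolation=cv2.INTER_CUBIC))
E
```

```text
t 18.27 p [ 445.2 -310.3   17.1] grip 1.0 F [-0.5 -0.1 -0.5]
q [-0.2   0.41  0.9   1.96 -0.39  0.96  0.59]
jaw yaw -16.8 down [ 0.001 -0.    -1.   ] x [ 0.957 -0.289  0.001] z [0.289 0.957 0.   ]
to (443.5, -310.2, 15.0) tool shift mm [-1.6  2.1 -0.3] turn about y deg 0.0 then norm
```

View pics/scene4.png

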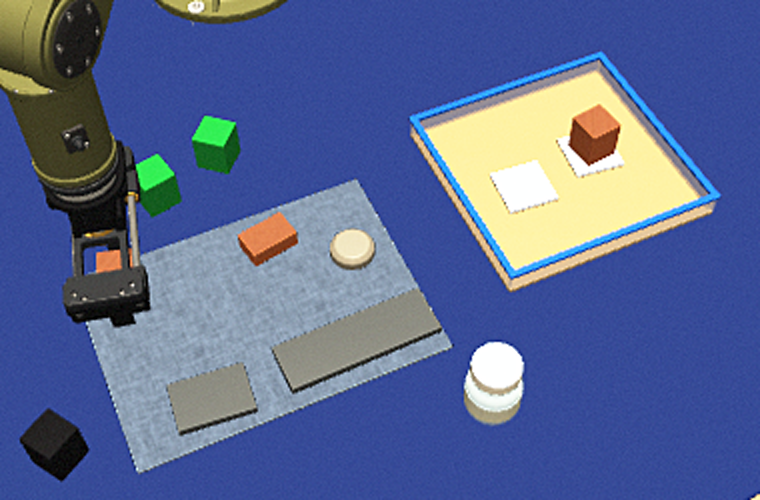

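Request:
{"name": "drive_tool", "arguments": {"increments": "-1.6 2 0 0 0; 0 0 0 0 60; 0 0 0 0 90; 0 0 0 0 120; 0 0 0 0 160; 0 0 0 0 200; 0 0 0 0 200; 0 0 0 0 200"}}

```text
time: 19.32
position: [0.4432, -0.3097, 0.0145]
tool_rot: [-1.558, 0.23, -0.23]
ft_force: [0.7, -0.6, -0.6]
grip_width: 0.461
```

Request:
{"name": "drive_tool", "arguments": {"increments": "0 -8 0 0 200; 0 -15 0 0 200; 0 -25 0 0 200; 0 -30 0 0 200; 0 -30 0 0 200; 0 -20 0 0 200; 0 -12 0 -6 200; 0 0 0 -8 200; 0 0 0 -6.9 200; 0 0 0 0 200; 0 0 0 0 200"}}

```text
time: 20.7
position: [0.4431, -0.3097, 0.1546]
tool_rot: [-1.57, -0.055, 0.054]
ft_force: [-0.5, 0.6, -1.7]
grip_width: 0.464
```

```bash
python3 st.py 529.3 146.1 60 4.1
```

```text
t 20.7 p [ 443.1 -309.7  154.6] grip 0.464 F [-0.5  0.6 -1.7]
q [-0.3   0.19  0.96  1.84 -0.17  1.2   0.78]
jaw yaw 4.0 down [ 0.  0. -1.] x [0.998 0.069 0.   ] z [-0.069  0.998  0.   ]
to (529.3, 146.1, 60.0) tool shift mm [117.6  94.7 448.7] turn about y deg -0.1 then norm
```

Request:
{"name": "drive_tool", "arguments": {"increments": "5 0 20 0 200; 9 0 35 0 200; 10 0 38 0 200; 10 0 40 0 200; 10 0 40 0 200; 10 0 40 0 200; 10 0 40 0 200; 10 0 40 0 200; 10 0 40 0 200; 11 0 38 0 200; 10 0 34 0 200; 8 0 26 0 200; 4.6 0 17.7 0 200; 0 20 0 0 200; 0 30 0 0 200; 0 25 0 0 200; 0 15 0 0 200; 0 5 0 0 200; 0 0 0 0 200; 0 0 0 0 200"}}

```text
time: 23.2
position: [0.5292, 0.1465, 0.0606]
tool_rot: [-1.569, -0.057, 0.055]
ft_force: [0.3, 0.5, -2.6]
grip_width: 0.462
```

```bash
python3 st.py 529.3 146.1 21.5 4.1
```

```text
t 23.2 p [529.2 146.5  60.6] grip 0.462 F [ 0.3  0.5 -2.6]
q [-0.82  0.27  0.58  1.91 -0.18  1.01 -0.1 ]
jaw yaw 4.1 down [ 0.002  0.001 -1.   ] x [0.997 0.071 0.002] z [-0.071  0.997  0.001]
to (529.3, 146.1, 21.5) tool shift mm [-0.  39.1 -0.4] turn about y deg -0.0 then norm
```

Request:
{"name": "drive_tool", "arguments": {"increments": "0 12 0 0 200; 0 12 0 0 200; 0 8 0 0 200; 0 3 0 0 200; 0 1.5 0 0 200; 0 1 0 0 200; 0 1 0 0 200; 0 0 0 0 200; 0 0 0 0 200"}}

```text
time: 24.32
position: [0.5287, 0.1464, 0.0215]
tool_rot: [-1.57, -0.057, 0.056]
ft_force: [-0.7, -1.0, 2.3]
grip_width: 0.458
```

Request:
{"name": "drive_tool", "arguments": {"increments": "0 0.5 0 0 200; 0 0.5 0 0 200; 0 0.5 0 0 200; 0 0 0 0 200"}}

```text
time: 24.82
position: [0.5287, 0.1464, 0.0215]
tool_rot: [-1.569, -0.056, 0.056]
ft_force: [-5.6, -2.5, 15.0]
grip_width: 0.46
```

Request:
{"name": "drive_tool", "arguments": {"increments": "0 -0.8 0 0 200; 0 0 0 0 120; 0 0 0 0 105; 0 0 0 0 80; 0 0 0 0 40; 0 0 0 0 0; 0 0 0 0 0; 0 0 0 0 0; 0 -10 0 0 0; 0 -25 0 0 0; 0 -30 0 0 0; 0 -30 0 0 0; 0 -30 0 0 0; 0 -10 0 0 0; 0 0 0 0 0"}}

```text
time: 26.7
position: [0.5287, 0.1464, 0.1558]
tool_rot: [-1.569, -0.057, 0.055]
ft_force: [0.8, 0.3, -0.4]
grip_width: 0.996
```

```bash
python3 st.py 619.8 -117.9 155 -2.6
```

```text
t 26.7 p [528.7 146.4 155.8] grip 0.996 F [ 0.8  0.3 -0.4]
q [-0.86  0.16  0.6   1.81 -0.1   1.2  -0.16]
jaw yaw 4.1 down [ 0.001  0.001 -1.   ] x [0.997 0.072 0.001] z [-0.072  0.997  0.001]
to (619.8, -117.9, 155.0) tool shift mm [  72.     0.7 -270.1] turn about y deg 6.7 then norm
```

Request:
{"name": "drive_tool", "arguments": {"increments": "4 0 -15 0 0; 8 0 -30 0 0; 10 0 -38 0 0; 11 0 -40 0 0; 11 0 -40 0 0; 11 0 -40 0 0; 9 0 -35 0 0; 6 0 -22 0 0; 2 0 -10 6.7 0; 0 20 0 0 0; 0 30 0 0 0; 0 20 0 0 0; 0 10 0 0 0; 0 0 0 0 0; 0 0 0 0 0"}}

```text
time: 28.58
position: [0.6203, -0.118, 0.0763]
tool_rot: [-1.571, 0.034, -0.037]
ft_force: [0.0, -0.6, 0.4]
grip_width: 1.004
```

```bash
python3 st.py 619.8 -117.9 5 -2.6; python3 - <<'E'
from bench import get_image
import cv2
for n in("scene",):
    d=get_image(n); a=cv2.cvtColor(d["img"],cv2.COLOR_RGB2BGR); cv2.imwrite(f"pics/{n}5.png",cv2.resize(a[80:330,90:470],None,fx=2,fy=2,interpolation=cv2.INTER_CUBIC))
from vis import *
ds=[get_image("scene")]
m=masks(ds[0]["img"])
for n,uv in(('A',(386,148)),('B',(352,160))):
    ms=comp(m["clay"],uv); p,f=fit([ms],ds,[*unproj(uv,.03,ds[0])[:2],0],.010,BLK); print(n,np.round(p*1000,1),f,ms.sum())
for n,uv in(('slate',(268,250)),('chip',(196,279))):
    ms=comp(m["slate"],uv); print(n,ms.sum())
E
```

```text
t 28.57 p [ 620.3 -118.    76.3] grip 1.004 F [ 0.  -0.6  0.4]
q [-0.42  0.46  0.72  1.69 -0.33  1.11  0.35]
jaw yaw -2.6 down [ 0.002 -0.    -1.   ] x [ 0.999 -0.045  0.002] z [ 0.045  0.999 -0.   ]
to (619.8, -117.9, 5.0) tool shift mm [-0.6 71.3  0.1] turn about y deg 0.0 then norm
A [ 522.   241.8 1756.3] 47.3928335255671 536
B [527.9 145.3 -60.7] 47.150234525182626 550
slate 3533
chip 1014
```

View pics/scene5.png

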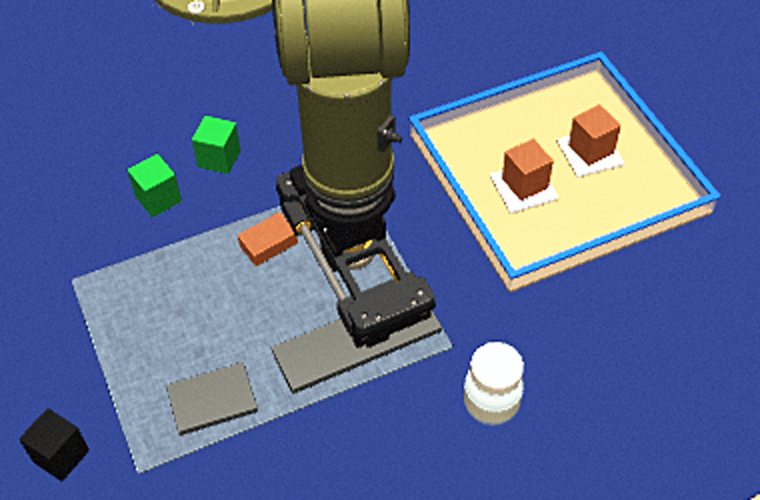

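Request:
{"name": "drive_tool", "arguments": {"increments": "0 15 0 0 0; -0.6 20 0 0 0; 0 15 0 0 0; 0 10 0 0 0; 0 5 0 0 0; 0 3 0 0 0; 0 0 0 0 0; 0 0 0 0 0"}}

```text
time: 29.68
position: [0.6194, -0.1179, 0.0079]
tool_rot: [-1.57, 0.035, -0.037]
ft_force: [0.4, -0.7, 0.0]
grip_width: 1.001
```

```bash
python3 st.py 619.8 -117.9 5 -2.6
```

```text
t 29.68 p [ 619.4 -117.9    7.9] grip 1.001 F [ 0.4 -0.7  0. ]
q [-0.38  0.54  0.68  1.74 -0.4   1.    0.39]
jaw yaw -2.6 down [ 0.001  0.    -1.   ] x [ 0.999 -0.045  0.001] z [0.045 0.999 0.   ]
to (619.8, -117.9, 5.0) tool shift mm [0.4 2.9 0. ] turn about y deg -0.0 then norm
```

Request:
{"name": "drive_tool", "arguments": {"increments": "0 2 0 0 0; 0 1 0 0 0; 0 0 0 0 40; 0 0 0 0 70; 0 0 0 0 90; 0 0 0 0 130; 0 0 0 0 160; 0 0 0 0 160; 0 0 0 0 160", "squeeze": 35}}

```text
time: 30.8
position: [0.6191, -0.1178, 0.0044]
tool_rot: [-1.571, 0.035, -0.036]
ft_force: [0.5, 0.6, 0.6]
grip_width: 0.639
```

Request:
{"name": "drive_tool", "arguments": {"increments": "0 -4 0 0 160; 0 -8 0 0 160; 0 -15 0 0 160; 0 -20 0 0 160; 0 -25 0 0 160; 0 -25 0 0 160; 0 -25 0 0 160; 0 -15 0 0 160; 0 -10 0 0 160; 0 0 0 0 160; 0 0 0 0 160"}}

```text
time: 32.17
position: [0.6184, -0.1177, 0.1504]
tool_rot: [-1.57, 0.037, -0.034]
ft_force: [-0.3, 0.4, -1.8]
grip_width: 0.636
```

```bash
python3 st.py 526 194.5 150 4.1; python3 - <<'E'
from bench import get_image
import cv2
for n in("scene","top"):
    d=get_image(n); a=cv2.cvtColor(d["img"],cv2.COLOR_RGB2BGR); cv2.imwrite(f"pics/{n}6.png",cv2.resize(a[80:330,90:470],None,fx=2,fy=2,interpolation=cv2.INTER_CUBIC))
E
```

```text
t 32.17 p [ 618.4 -117.7  150.4] grip 0.636 F [-0.3  0.4 -1.8]
q [-0.45  0.39  0.75  1.62 -0.28  1.24  0.31]
jaw yaw -2.6 down [-0.002  0.    -1.   ] x [ 0.999 -0.045 -0.002] z [0.045 0.999 0.   ]
to (526.0, 194.5, 150.0) tool shift mm [-106.4    0.6  307.6] turn about y deg -6.7 then norm
```

View pics/scene6.png

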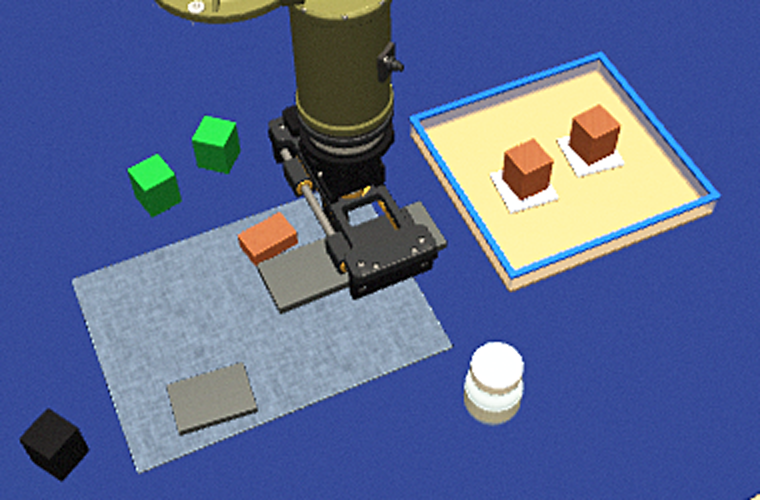

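Request:
{"name": "drive_tool", "arguments": {"increments": "0 0 0 -3 160; 0 0 0 -3.7 160; -2 0 10 0 160; -5 0 22 0 160; -7 0 32 0 160; -8 0 36 0 160; -8 0 36 0 160; -8 0 36 0 160; -8 0 36 0 160; -8 0 36 0 160; -7 0 32 0 160; -5 0 24 0 160; -3 0 12 0 160; -1.5 0 6 0 160; 0 0 0 0 160; 0 0 0 0 160"}}

```text
time: 34.28
position: [0.5263, 0.193, 0.1514]
tool_rot: [-1.571, -0.055, 0.054]
ft_force: [-0.3, 0.2, -2.0]
grip_width: 0.637
```

```bash
python3 st.py 525.3 194.9 61.4 4.1; python3 - <<'E'
from bench import get_image
import cv2,numpy as np
o=[]
for n in("scene","top"):
    d=get_image(n); a=cv2.cvtColor(d["img"],cv2.COLOR_RGB2BGR); c=a[70:230,280:460] if n=="scene" else a[150:310,90:270]
    o.append(cv2.resize(c,None,fx=2.2,fy=2.2*1,interpolation=cv2.INTER_CUBIC))
cv2.imwrite("pics/b7.png",np.hstack(o))
E
```

```text
t 34.27 p [526.3 193.  151.4] grip 0.637 F [-0.3  0.2 -2. ]
q [-0.93  0.2   0.59  1.79 -0.12  1.19 -0.23]
jaw yaw 4.0 down [ 0. -0. -1.] x [0.998 0.07  0.   ] z [-0.07   0.998 -0.   ]
to (525.3, 194.9, 61.4) tool shift mm [-0.9 90.   2. ] turn about y deg -0.1 then norm
```

View pics/b7.png

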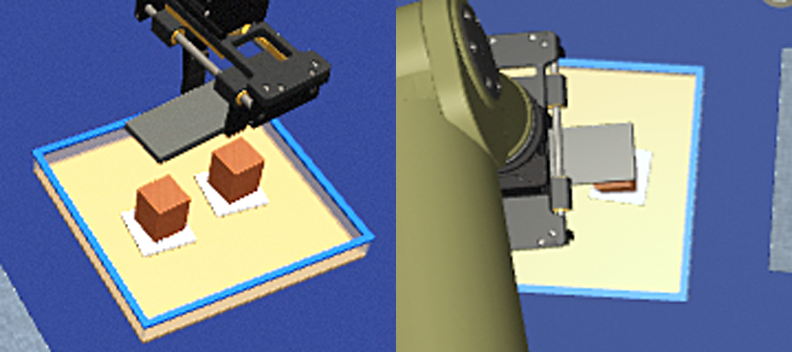

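Request:
{"name": "drive_tool", "arguments": {"increments": "-0.9 15 2 0 160; 0 25 0 0 160; 0 20 0 0 160; 0 12 0 0 160; 0 6 0 0 160; 0 0 0 0 160; 0 0 0 0 160"}}

```text
time: 35.25
position: [0.5254, 0.1965, 0.0741]
tool_rot: [-1.569, -0.057, 0.055]
ft_force: [0.0, -0.1, -1.7]
grip_width: 0.639
```

```bash
python3 st.py 525.3 194.9 61.4 4.1; python3 - <<'E'
from bench import get_image,ctrl
from vis import *
s=ctrl.get_state();p=s["position"]
o=[]
for n in("scene","top"):
    d=get_image(n); a=cv2.cvtColor(d["img"],cv2.COLOR_RGB2BGR)
    x0,y0=(280,90) if n=="scene" else (100,160)
    c=cv2.resize(a[y0:y0+140,x0:x0+140],None,fx=2.8,fy=2.8,interpolation=cv2.INTER_CUBIC)
    P=pts(p[0],p[1],np.radians(94.1),p[2]-.0014,SL)
    q=(proj(P,d)-[x0,y0]+.5)*2.8
    for i,j in((1,3),(3,7),(7,5),(5,1),(0,2),(2,6),(6,4),(4,0)): cv2.line(c,tuple(q[i].astype(int)),tuple(q[j].astype(int)),(0,255,255),1)
    o.append(c)
cv2.imwrite("pics/b8.png",np.hstack(o))
E
```

```text
t 35.25 p [525.4 196.5  74.1] grip 0.639 F [ 0.  -0.1 -1.7]
q [-0.91  0.28  0.58  1.87 -0.18  1.04 -0.19]
jaw yaw 4.1 down [ 0.001  0.001 -1.   ] x [0.997 0.071 0.001] z [-0.071  0.997  0.001]
to (525.3, 194.9, 61.4) tool shift mm [-0.3 12.7 -1.5] turn about y deg -0.0 then norm
```

View pics/b8.png

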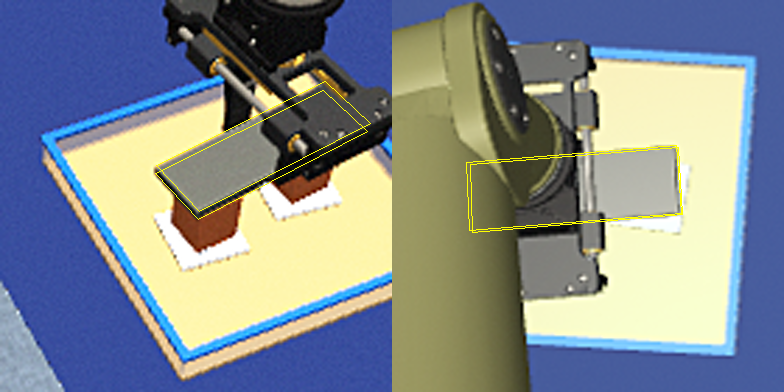

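Request:
{"name": "drive_tool", "arguments": {"increments": "0 4 -1.5 0 160; 0 4 0 0 160; 0 2 0 0 160; 0 1 0 0 160; 0 0 0 0 160; 0 0 0 0 160"}}

```text
time: 36.1
position: [0.5251, 0.1948, 0.0625]
tool_rot: [-1.57, -0.056, 0.056]
ft_force: [0.1, -0.5, -2.2]
grip_width: 0.637
```

Request:
{"name": "drive_tool", "arguments": {"increments": "0 0.5 0 0 160; 0 0.5 0 0 160; 0 0 0 0 160; 0 0 0 0 160"}}

```text
time: 36.6
position: [0.525, 0.1948, 0.0614]
tool_rot: [-1.57, -0.056, 0.056]
ft_force: [-0.4, 0.5, -1.9]
grip_width: 0.634
```

Request:
{"name": "drive_tool", "arguments": {"increments": "0 0.5 0 0 160; 0 0 0 0 160"}}

```text
time: 36.85
position: [0.5251, 0.1948, 0.0614]
tool_rot: [-1.57, -0.056, 0.056]
ft_force: [-2.0, -0.6, 3.3]
grip_width: 0.637
```

Request:
{"name": "drive_tool", "arguments": {"increments": "0 0 0 0 80; 0 0 0 0 65; 0 0 0 0 40; 0 0 0 0 20; 0 0 0 0 0; 0 0 0 0 0; 0 0 0 0 0; 0 -5 0 0 0; 0 -15 0 0 0; 0 -25 0 0 0; 0 -25 0 0 0; 0 -25 0 0 0; 0 -10 0 0 0; 0 0 0 0 0"}}

```text
time: 38.6
position: [0.5254, 0.1949, 0.1667]
tool_rot: [-1.569, -0.057, 0.055]
ft_force: [0.6, -0.5, -0.0]
grip_width: 1.003
```

```bash
python3 st.py 518.9 -71.1 155 4.1
```

```text
t 38.6 p [525.4 194.9 166.7] grip 1.003 F [ 0.6 -0.5 -0. ]
q [-0.94  0.18  0.6   1.77 -0.11  1.22 -0.24]
jaw yaw 4.1 down [ 0.001  0.001 -1.   ] x [0.997 0.072 0.002] z [-0.072  0.997  0.001]
to (518.9, -71.1, 155.0) tool shift mm [ -25.5   11.4 -264.9] turn about y deg 0.0 then norm
```

Request:
{"name": "drive_tool", "arguments": {"increments": "-1 0 -14 0 0; -3 0 -30 0 0; -4 0 -38 0 0; -4 0 -40 0 0; -4 0 -40 0 0; -4 0 -40 0 0; -3 0 -34 0 0; -2 0 -20 0 0; -0.5 0 -9 0 0; 0 20 0 0 0; 0 30 0 0 0; 0 30 0 0 0; 0 20 0 0 0; 0 10 0 0 0; 0 0 0 0 0; 0 0 0 0 0"}}

```text
time: 40.6
position: [0.5191, -0.0714, 0.0566]
tool_rot: [-1.57, -0.057, 0.055]
ft_force: [0.5, 0.3, -0.1]
grip_width: 0.998
```

```bash
python3 st.py 518.9 -71.1 9 4.1; python3 - <<'E'
from bench import get_image
from vis import *
ds=[get_image("scene"),get_image("top")]
for n,d in zip(("scene","top"),ds):
    a=cv2.cvtColor(d["img"],cv2.COLOR_RGB2BGR); cv2.imwrite(f"pics/{n}9.png",cv2.resize(a[80:330,90:470],None,fx=2,fy=2,interpolation=cv2.INTER_CUBIC))
E
```

```text
t 40.6 p [519.1 -71.4  56.6] grip 0.998 F [ 0.5  0.3 -0.1]
q [-0.6   0.25  0.77  1.97 -0.21  0.99  0.34]
jaw yaw 4.1 down [ 0.001  0.    -1.   ] x [0.997 0.072 0.001] z [-0.072  0.997  0.   ]
to (518.9, -71.1, 9.0) tool shift mm [-0.3 47.6  0.3] turn about y deg 0.0 then norm
```

View pics/scene9.png

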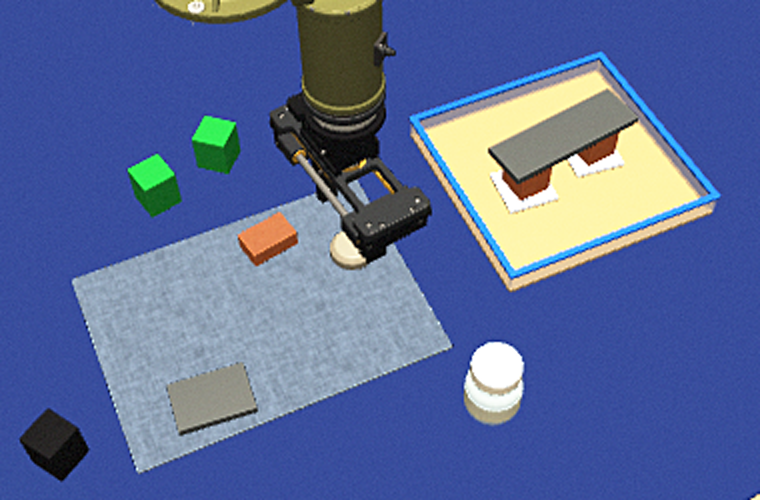

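View pics/top9.png

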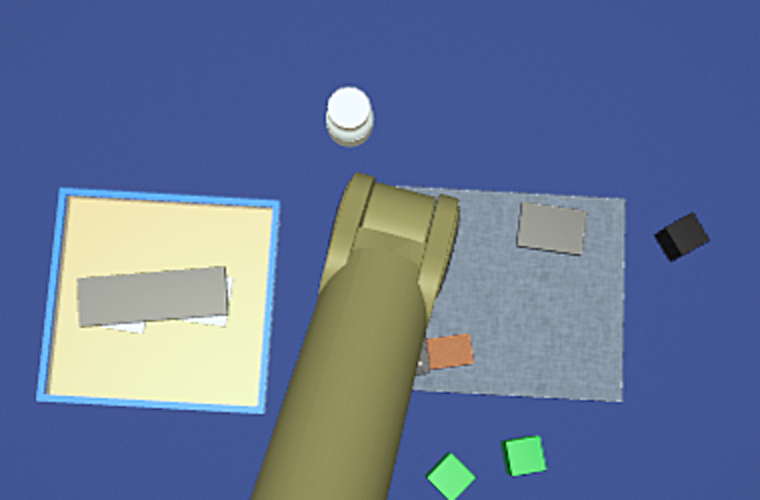

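Request:
{"name": "drive_tool", "arguments": {"increments": "0 12 0 0 0; 0 15 0 0 0; 0 10 0 0 0; 0 6 0 0 0; 0 4 0 0 0; 0 0 0 0 0; 0 0 0 0 0"}}

```text
time: 41.58
position: [0.5188, -0.0714, 0.0092]
tool_rot: [-1.57, -0.057, 0.056]
ft_force: [0.4, 1.0, -0.1]
grip_width: 1.0
```

Request:
{"name": "drive_tool", "arguments": {"increments": "0 1 0 0 0; 0 0 0 0 50; 0 0 0 0 80; 0 0 0 0 100; 0 0 0 0 140; 0 0 0 0 170; 0 0 0 0 170; 0 0 0 0 170", "squeeze": 20}}

```text
time: 42.58
position: [0.5185, -0.0714, 0.0079]
tool_rot: [-1.57, -0.056, 0.056]
ft_force: [-0.5, 0.6, -0.2]
grip_width: 0.555
```

Request:
{"name": "drive_tool", "arguments": {"increments": "0 -4 0 0 170; 0 -8 0 0 170; 0 -15 0 0 170; 0 -25 0 0 170; 0 -25 0 0 170; 0 -25 0 0 170; 0 -25 0 0 170; 0 -15 0 0 170; 0 0 0 0 170; 0 0 0 0 170"}}

```text
time: 43.82
position: [0.5178, -0.0713, 0.1491]
tool_rot: [-1.57, -0.055, 0.057]
ft_force: [0.1, -0.1, -0.1]
grip_width: 0.562
```

```bash
python3 st.py 525.0 194.8 150 4.1; python3 - <<'E'
from bench import get_image
from vis import *
d=get_image("scene");a=cv2.cvtColor(d["img"],cv2.COLOR_RGB2BGR); cv2.imwrite("pics/s10.png",cv2.resize(a[110:260,200:350],None,fx=4,fy=4,interpolation=cv2.INTER_CUBIC))
E
```

```text
t 43.83 p [517.8 -71.3 149.1] grip 0.562 F [ 0.1 -0.1 -0.1]
q [-0.66  0.12  0.81  1.88 -0.09  1.18  0.25]
jaw yaw 4.1 down [-0.001  0.    -1.   ] x [ 0.997  0.072 -0.001] z [-0.072  0.997  0.   ]
to (525.0, 194.8, 150.0) tool shift mm [ 26.2  -0.9 264.9] turn about y deg 0.0 then norm
```

View pics/s10.png

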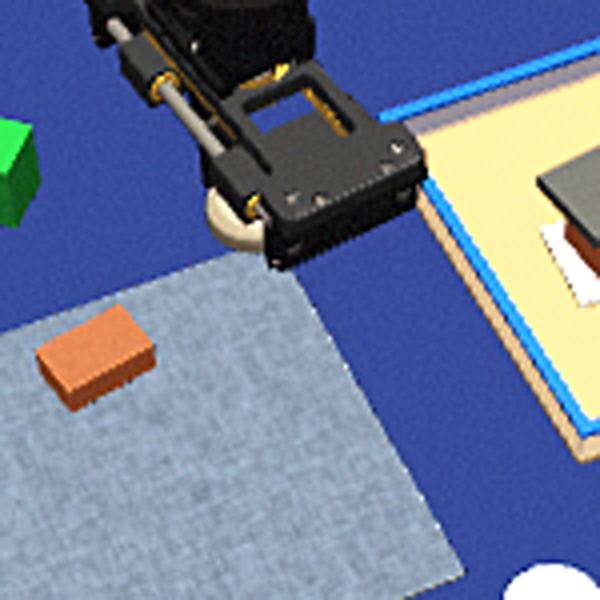

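Request:
{"name": "drive_tool", "arguments": {"increments": "1 0 12 0 170; 3 0 25 0 170; 4 0 36 0 170; 4 0 38 0 170; 4 0 40 0 170; 4 0 38 0 170; 3 0 34 0 170; 2 0 24 0 170; 1 0 12 0 170; 0 0 6 0 170; 0 15 0 0 170; 0 20 0 0 170; 0 15 0 0 170; 0 8 0 0 170; 0 0 0 0 170; 0 0 0 0 170"}}

```text
time: 45.88
position: [0.526, 0.1948, 0.0924]
tool_rot: [-1.57, -0.057, 0.055]
ft_force: [-0.2, -0.1, -0.9]
grip_width: 0.559
```

```bash
python3 st.py 525.0 194.8 74.9 4.1; python3 - <<'E'
from bench import get_image
from vis import *
o=[]
for n in("scene","top"):
    d=get_image(n); a=cv2.cvtColor(d["img"],cv2.COLOR_RGB2BGR)
    x0,y0=(280,90) if n=="scene" else (100,160)
    o.append(cv2.resize(a[y0:y0+140,x0:x0+140],None,fx=2.8,fy=2.8,interpolation=cv2.INTER_CUBIC))
cv2.imwrite("pics/b11.png",np.hstack(o))
E
```

```text
t 45.88 p [526.  194.8  92.4] grip 0.559 F [-0.2 -0.1 -0.9]
q [-0.93  0.26  0.6   1.85 -0.17  1.08 -0.19]
jaw yaw 4.1 down [ 0.001  0.001 -1.   ] x [0.997 0.071 0.001] z [-0.071  0.997  0.   ]
to (525.0, 194.8, 74.9) tool shift mm [-1.  17.5  0. ] turn about y deg -0.0 then norm
```

View pics/b11.png

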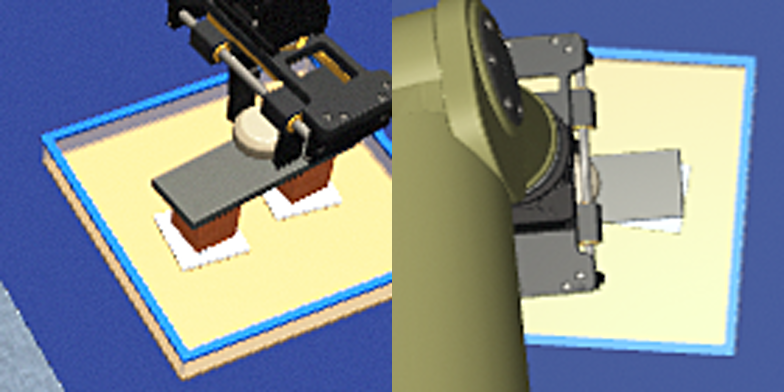

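Request:
{"name": "drive_tool", "arguments": {"increments": "-1 6 0 0 170; 0 5 0 0 170; 0 3 0 0 170; 0 1.5 0 0 170; 0 1 0 0 170; 0 0 0 0 170; 0 0 0 0 170"}}

```text
time: 46.85
position: [0.5246, 0.1948, 0.0755]
tool_rot: [-1.57, -0.056, 0.056]
ft_force: [-0.1, -0.1, -0.1]
grip_width: 0.555
```

Request:
{"name": "drive_tool", "arguments": {"increments": "0 0.5 0 0 170; 0 0.5 0 0 170; 0 0 0 0 170"}}

```text
time: 47.22
position: [0.5246, 0.1948, 0.0748]
tool_rot: [-1.57, -0.056, 0.056]
ft_force: [-1.8, -0.5, 3.6]
grip_width: 0.562
```

Contact; release gently and rise.

Request:
{"name": "drive_tool", "arguments": {"increments": "0 0 0 0 100; 0 0 0 0 85; 0 0 0 0 60; 0 0 0 0 30; 0 0 0 0 0; 0 0 0 0 0; 0 0 0 0 0; 0 -5 0 0 0; 0 -15 0 0 0; 0 -25 0 0 0; 0 -25 0 0 0; 0 -25 0 0 0; 0 0 -20 0 0; 0 0 -40 0 0; 0 0 -40 0 0; 0 0 -40 0 0; 0 0 -40 0 0; 0 0 -20 0 0; 0 0 0 0 0; 0 0 0 0 0"}}

```text
time: 49.72
position: [0.5384, -0.0041, 0.169]
tool_rot: [-1.569, -0.056, 0.057]
ft_force: [0.2, -0.2, 0.1]
grip_width: 0.997
```

```bash
python3 st.py; python3 - <<'E'
from bench import get_image
from vis import *
ds=[get_image("top"),get_image("scene")]
o=[]
for n,d in zip(("top","scene"),ds):
    a=cv2.cvtColor(d["img"],cv2.COLOR_RGB2BGR)
    cv2.imwrite(f"pics/{n}12.png",a)
    x0,y0=(280,90) if n=="scene" else (100,160)
    o.append(cv2.resize(a[y0:y0+140,x0:x0+140],None,fx=2.8,fy=2.8,interpolation=cv2.INTER_CUBIC))
    K=masks(d["img"])
    I=d["img"].astype(int); r,g,b=I[...,0],I[...,1],I[...,2]
    peb=(r>b+12)&(r<1.35*b)&(r>90)
    sl=(np.abs(r-b)<25)&(r<180)&(r>25)&(np.abs(r-g)<12)
    for nm,m,z0,sh in(('pebble',peb,.07,PE),('slate',sl|peb,.06,SL)):
        uv=proj(np.array([[.525,.195,.075]]),d)[0]
        mm=comp(m,uv); p,f=fit([mm],[d],[.525,.195,np.radians(94)],z0,sh); print(n,nm,np.round(p[:2]*1000,1),np.round(np.degrees(p[2]),1),'cost',round(f,1),'area',mm.sum())
cv2.imwrite("pics/b12.png",np.hstack(o))
E
```

```text
t 49.73 p [538.4  -4.1 169. ] grip 0.997 F [ 0.2 -0.2  0.1]
q [-0.74  0.14  0.76  1.82 -0.1   1.22  0.12]
jaw yaw 4.1 down [-0.001  0.001 -1.   ] x [ 0.997  0.072 -0.001] z [-0.072  0.997  0.001]
top pebble [525.6 197.1] 96.1 cost 5888.6 area 6269
top slate [505.  274.6] 174.0 cost 5482.5 area 7432
scene pebble [518.1 200.1] 93.1 cost 125.2 area 232
scene slate [522.6 198.1] 94.7 cost 1732.7 area 2927
```

View pics/b12.png

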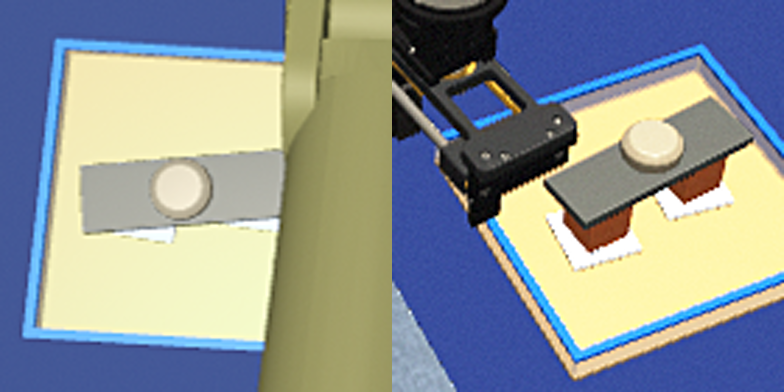

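View pics/scene12.png

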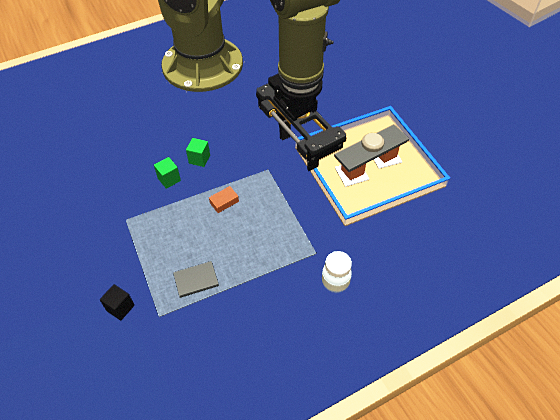

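Request:
{"name": "drive_tool", "arguments": {"increments": "0 0 -20 0 0; 0 0 -40 0 0; 0 0 -40 0 0; 0 0 -40 0 0; 0 0 -20 0 0; 0 0 0 0 0; 0 0 0 0 0"}}

```text
time: 50.7
position: [0.5505, -0.1623, 0.1691]
tool_rot: [-1.569, -0.058, 0.058]
ft_force: [0.6, 0.3, 0.4]
grip_width: 1.0
```

```bash
python3 - <<'E'
from bench import get_image
from vis import *
o=[]
for n in("scene","top"):
    d=get_image(n); a=cv2.cvtColor(d["img"],cv2.COLOR_RGB2BGR)
    x0,y0=(325,105) if n=="scene" else (120,180)
    f=4.2; c=cv2.resize(a[y0:y0+95,x0:x0+95],None,fx=f,fy=f,interpolation=cv2.INTER_CUBIC)
    q=(proj(pts(.525,.1948,np.radians(94.1),.06,SL),d)-[x0,y0]+.5)*f
    for i,j in((1,3),(3,7),(7,5),(5,1)): cv2.line(c,tuple(q[i].astype(int)),tuple(q[j].astype(int)),(0,255,255),1)
    h=cv2.convexHull(((proj(pts(.5246,.1948,0,.07,PE),d)-[x0,y0]+.5)*f).astype(np.int32)); cv2.polylines(c,[h],True,(0,0,255),1)
    o.append(c)
cv2.imwrite("pics/b13.png",np.hstack(o))
E
```

```text
(no output)
```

View pics/b13.png

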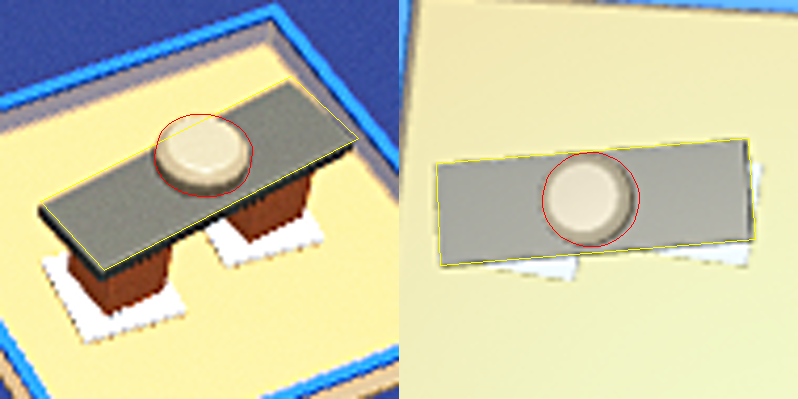

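```bash
python3 -c "
from bench import workorder
print(workorder.close_job())"; python3 st.py
```

```text
the job is handed in; nothing more can be done
None
the job is handed in; nothing more can be done
```

I built the shelter and handed the job in at about 51 s of the 112 s. `close_job()` reports no verdict, so what follows is from my own checks.

- **Placing:** both tall blocks stand on the tiles, the long slate lies across them, and the pebble sits on its middle. I lowered each piece until the wrist force showed contact before opening the gripper, and nothing was dropped. The highest force I read was about 15 N, when setting down the second block.
- **Blocks:** with the scene camera alone, block and tile positions agreed to about 1 to 1.5 mm, against the 12 mm allowed.
- **Slate and pebble:** in the last pictures, outlines drawn at the planned poses matched both pieces to about 1–2 px (roughly 2–4 mm) in both views. The slate looked level and the arm was well clear.
- **Left alone:** I did not touch the low block, short slate or feed jar. They looked unmoved in the last scene picture, but I did not re-measure them.

**Checks that disagreed or failed:**
- The two cameras differ by about 2–4 mm in y, so I aimed with a fit to both.
- My last colour-based fit of the slate and pebble failed: the mask took in the sand in the top view and fitted poorly in the scene view. I relied on the outline overlays instead.
- The gripper read about 48 mm on the 50 mm pebble, but the pebble was held level and landed centred.

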